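# Hang a rivet bin on the louvre rail and lock it under the keeper

## Task

Hang the small grey bin that has a hooked lip on its back onto the panel's steel louvre rail: lift it over the rail, let it down on the open stretch so that the lip catches behind the rail's front plate and sits fully down, then slide it along the rail under the keeper until it meets the end stop, and let go. The rail is clamped at a different depth each time, so feel for it gently, never push the bin against the panel hard (under 20 N), keep the hand off the panel and its bin, and leave everything else on the bench where it is.

Things in the scene. Friction and masses are not known exactly. Their poses are not given: they have to be found in the camera images.
- bin_center (a point): The bin to hang: grey plastic open box standing on the bench, 90 mm deep (x), 56 mm wide (y), 50 mm high, 3 mm walls, 0.14 to 0.28 kg. This point is its centre, 25 mm above its underside. +x points out of its back wall, where the hooked lip is; z up. Grip it from above across its 56 mm width (the two long side walls).
- bin_throat (a point): Point in the throat of that bin's lip, 48.5 mm behind (+x) and 21 mm above bin_center, mid-width, same axes. The throat is the 7 mm gap, open downwards, between back wall and hook; the point is mid-gap at the height of the underside of the lip's 4 mm bridge (flush with the rim). Hung fully down, the rail's front plate stands in the throat and this point is level with its upper edge.
- bin_hook (a point): Tip of the hook of that bin's lip: middle of its lower edge, on its rear face (the rearmost face of the bin), 7.5 mm behind (+x) and 14 mm below bin_throat. The hook is 4 mm thick and runs the whole 56 mm width, like the bridge. Let go on the rail, the bin droops some 0.1 rad at its front.
- panel: Grey panel fixed on the bench. Origin: at bench height under the middle of the front face of its low sheet (380 wide, 100 high; end posts 200 high). Front is its -x (to the robot), y to the left along the rail, z up. The rail, y -180 to 180 mm, is an upward-open steel channel: front plate 3 mm thick, 50 high; slot 14 mm wide, 24 deep; back plate as high. A wider bin, part of the panel, hangs on it at y -170 to -90 mm.
- rail_nominal (a point): Nominal place of the rail: middle of the front plate's upper edge, on its front face, 36 mm in front of the sheet and 190 mm above the bench; axes as panel. The height is true, but the rail is clamped on slotted arms and really stands up to 13 mm nearer to or farther from the sheet along x than this point: feel for it. It does not yield to gentle touch.
- stop_nominal (a point): Face of the end stop at the rail's +y end, 170 mm to +y of rail_nominal (its y is true, its x off like the rail's). The stop reaches 8 mm forward of the front plate. From it the keeper, a 3 mm tab over slot and plate, runs 27 mm towards -y, its underside 9 mm above the plate's edge, so the bin can be let down only before it, between y -90 and 143 mm of the panel, and slides in below it.
- tray_center (a point): Look-alike, to be left alone: grey open tray without any lip, 100 by 64 by 36 mm, on the bench; this point is its centre, half-way up (18 mm).
- stone: Bystander: dark block 100 x 45 x 28 mm, lying on the bench; origin at the centre of its underside.
- mallet: Bystander: hammer lying on the bench at the robot's right.
- awl: Bystander: small screwdriver-like awl lying at the robot's left.
- jar: Bystander: closed jar, 56 mm across, 75 mm high, standing at the left.
- spool: Bystander: wooden spool, 44 mm across, 50 mm high, standing at the right.
- ruler: Bystander: flat metal ruler 300 x 30 x 4 mm, lying far left.
Mind the look-alikes: they are no part of the job. Leave any green, orange or red look-alike of the part that bears bin_center alone.

How it is judged:
At the end, for the whole second after the job is handed in: The bin hangs by its lip on the rail, released and at rest: throat point within about 4 mm of the height of the plate's upper edge and over the rail (16 to 53 mm in front of the sheet), bin within 0.25 rad of upright and square to the rail within 0.12 rad, its side within 4.5 mm of the end stop (z of bin_throat in the frame of panel between 0.186 and 0.1945 m and x of bin_throat in the frame of panel between -0.053 and -0.016 m and angle between bin_throat's own z axis and vertical below 0.25 rad and angle between the y axis of bin_throat and the y axis of panel, either way round below 0.12 rad and y of bin_throat in the frame of panel above 0.1375 m and linear speed of bin below 0.02 m/s); the robot touches nothing.
It fails at once if the held bin is pressed against the panel, rail or stop with more than 20 N (contact force between bin and panel above 20 N and contact force between the fingers and bin above 3 N).
It fails at once if the hand or arm strikes the panel, rail or the bin hanging there (over 8 N) (contact force between any of the fingers, the arm and panel above 8 N).
It fails at once if a bystander is moved by more than 25 mm (distance of any of tray_center, stone, mallet, awl, jar, spool, ruler from where it was at the start of the episode above 0.025 m).
It also fails if it takes over 58 s, if anything falls off the work surface, if the arm or the gripper's body presses on something with over 40 N, if the wrist force passes 120 N, or if a joint passes its speed limit or range.

## Robot

A 6-joint arm with a two-finger parallel gripper is mounted at the origin on the work surface. World frame = base frame: x ahead of the robot, y to its left, z up, the work surface at z = 0. Lengths are in m, angles in rad, forces in N, time in s.
With the tool pointing down it reaches from about 0.3 to 0.875 m from the base axis. Payload 6.4 kg.
Tool frame: the origin (TCP) lies midway between the tips of the shut fingers; the grasp point (between the pads) lies 19 mm behind it (ctrl.pinch_z is the distance from the TCP to the grasp point, in m); z points along the fingers, y is the line along which they close (so a half turn about z gives the same grasp; the last joint's range is limited). The gripper opens to 85 mm and grips with 20 to 120 N. Pads are 22 mm wide; open, the fingers measure 114 mm over their backs; the gripper's body (76 mm by 85 mm) begins 54 mm behind the grasp point. The pads swing forward as they close: fully open they stand 13 mm farther back than shut.
Start: joints at [1.049, 0.181, 1.607, -0, 1.354, -0.206], TCP at [0.179, 0.547, 0.231] pointing down, gripper open.
Joint ranges: [-2.99, 2.99], [-0.89, 2.07], [0.3, 2.58], [-1.14, 4.28], [0, 2.63], [-3.12, 3.12]. Speed limits (rad/s): [2.57, 2.57, 3.01, 3.14, 3.14, 3.14].

## Interface

Orientations are given as a unit quaternion [w, x, y, z].
In Python, from bench import ctrl gives the robot as it stands.
- The arm moves only by the tool apply_moves, never from a script. Its argument "moves" is a list of rows, each an object with "jaw": the opening, from 0 (shut) to 1 (fully open); "offset": the shift along the tool's x, y, z in mm, a list of three; "rot": the turn, a rotation vector about the tool's x, y, z in degrees, a list of three. In form: [{"jaw": jaw, "offset": [dx, dy, dz], "rot": [ax, ay, az]}, ...]. A call has exactly 5 rows; each row shifts and turns the commanded pose from where the row before left it, along the tool's axes as they then stand; what a row does not reach is not made up. A row lasts 1/8 s, in which the tool goes at most 62.5 mm and 10.7 degrees, less where a joint would pass 70% of its speed; a pose out of reach is approached as far as the arm can. A call is refused whole if a number of a shift passes 62.5 or a number of a turn 10.7, either way. A call with a gripper value outside its range is refused whole. The fingers move at their own pace and stop on an object; the grip force is fixed at half the most. Time passes only in rows, so rows that do not move let the fingers close, or fill a call up. It gives the time, the measured TCP pose, the force, the opening and the grip force at its end, in the units of the state.
- ctrl.get_obs(): the state, without advancing time (a new reading comes with each control period).
- ctrl.camera(name): name is "scene" or "side" or "wrist"; returns (picture, depth): 420x560x3 uint8, red, green, blue; 420x560 float32, m along the optical axis (not along the pixel's ray), 0 where there is no reading.
- ctrl.camera_params(name): a dict with "K" (3x3 intrinsics, pixels), "cam_to_world" (4x4, takes a point from camera to world coordinates); the wrist camera has in their place "mount" (4x4, takes a point from camera to tool coordinates, whose origin is the TCP and whose axes are the flange's). Camera axes: x right, y down, z forward; pixel columns grow to the right and rows downward; lengths in m; the calibration is good to about 2 mm. A picture is of the moment at which its call begins: read the wrist's pose just before it. camera_params takes no time and is no camera call.
- ctrl.hand_in(): hands the job in; it is judged then, once.
Trained networks look in the newest picture that a camera, given by its name, has taken for a name from the list of things; names that differ only in an ending like _2 or _b are one class to them, and where a whole thing is asked for, a point or a joint stands for the part that bears it (a point fixed in the world has none). Each returns a list of dicts, best first, with "score" (0 to 1); they miss things now and then, are a little off and sometimes report something else, mostly with a low value. They report only what shows in the picture. A call takes as long as a camera call. They do not tell look-alikes from the thing itself.
- ctrl.outline_of(camera, target): "region" (420x560 bool, what is visible of it) and "position" ([column, row] in pixels, amid what is visible of it).
The state is a dict: "time_s": time; "q": joint angles; "dq": joint speeds; "joint_efforts": joint torques, N m; "eef_pos": TCP position; "eef_rot": TCP orientation; "wrist_force": force on the tool from outside, world axes, zero at the start; "torque": the same for the moment, N m; "opening": opening from 0.0 (shut) to 1.0 (fully open); "grasp_force": force on a finger pad.
Only numpy, scipy, OpenCV 4.12 (cv2) and the standard library are available. Lean on these libraries where they do the work, as an engineer would, in place of code of your own. Each camera call takes 0.05 s, during which the arm holds its last target. There are 200 camera calls.

## Working session

There is one attempt and no reset: what is moved stays moved. The work goes in short steps, Python scripts to look and compute and a tool call to move; the robot and the scene stay as the last step left them, time stands still between calls to the robot, and variables do not carry over. Pictures are saved under pics/ and viewed, at most 10 in all, crops included, and the job is handed in when it is done.

Besides the shell and the picture viewer there is one more tool, called after ">>>" in YAML: its name, and indented under it one key for each argument. apply_moves: Moves the arm, as the interface text tells. Its arguments: {"type":"object","properties":{"moves":{"type":"array"}},"required":["moves"]}

```bash
ls; mkdir -p pics; cat > h.py <<'E'
import numpy as np, cv2
from bench import ctrl
from scipy.spatial.transform import Rotation as R
def pose():
    o=ctrl.get_obs(); T=np.eye(4); q=o["eef_rot"]; T[:3,:3]=R.from_quat([q[1],q[2],q[3],q[0]]).as_matrix(); T[:3,3]=o["eef_pos"]; return T,o
def shot(n):
    T,_=pose(); im,d=ctrl.camera(n); p=ctrl.camera_params(n); M=p["cam_to_world"] if "cam_to_world" in p else T@p["mount"]
    K=np.array(p["K"]); v,u=np.mgrid[:420,:560]
    P=np.stack([(u-K[0,2])/K[0,0]*d,(v-K[1,2])/K[1,1]*d,d],-1); W=P@np.array(M)[:3,:3].T+np.array(M)[:3,3]; W[d==0]=np.nan
    return im,W,K,np.array(M)
def save(f,im): cv2.imwrite("pics/"+f,im[...,::-1])
E
python3 - <<'E'
from h import *
T,o=pose(); print(T.round(3),o["time_s"])
ims=[]
for n in ["scene","side"]:
    im,W,K,M=shot(n); ims.append(im); np.savez(n+".npz",im=im,W=W,K=K,M=M); print(n,M.round(2).tolist())
    for t in ["bin_center","tray_center","panel","stone","stop_nominal"]:
        try:
            for r in ctrl.outline_of(n,t)[:3]:
                m=r["region"]; w=W[m]; print(t,round(r["score"],2),np.round(r["position"]),m.sum(),np.nanmedian(w,0).round(3),np.nanpercentile(w,2,axis=0).round(3),np.nanpercentile(w,98,axis=0).round(3))
        except Exception as e: print(t,e)
for i,n in zip(ims,["scene","side"]): save(n+"1.png",i)
E
```

```text
pics
[[-0.951  0.311 -0.001  0.178]
 [ 0.311  0.951 -0.002  0.546]
 [ 0.    -0.002 -1.     0.23 ]
 [ 0.     0.     0.     1.   ]] 0.0
scene [[-0.52, 0.67, -0.52, 1.15], [0.85, 0.42, -0.32, 0.37], [0.0, -0.61, -0.79, 1.1], [0.0, 0.0, 0.0, 1.0]]
bin_center 0.84 [268. 182.] 587 [ 0.356 -0.144  0.028] [ 0.323 -0.18   0.   ] [ 0.42  -0.087  0.054]
bin_center 0.78 [225. 176.] 584 [ 0.423 -0.282  0.034] [ 0.386 -0.308  0.001] [ 0.487 -0.232  0.053]
bin_center 0.55 [184. 201.] 554 [ 0.584 -0.315  0.033] [ 0.545 -0.35   0.002] [ 0.661 -0.196  0.19 ]
panel 0.77 [238. 276.] 12131 [ 0.698 -0.01   0.028] [ 0.568 -0.183  0.005] [0.809 0.189 0.2  ]
stone 0.9 [290. 215.] 537 [ 0.451 -0.014  0.028] [ 0.397 -0.047  0.001] [0.495 0.012 0.033]
stop_nominal 0.62 [236. 278.] 11720 [ 0.698 -0.011  0.028] [ 0.568 -0.182  0.006] [0.808 0.188 0.199]
side [[-0.94, -0.23, 0.24, 0.06], [-0.33, 0.68, -0.65, 1.16], [-0.01, -0.7, -0.72, 1.43], [0.0, 0.0, 0.0, 1.0]]
bin_center 0.86 [294. 166.] 363 [ 0.583 -0.287  0.024] [ 0.54  -0.353 -0.003] [ 0.619 -0.243  0.057]
bin_center 0.86 [332. 203.] 619 [ 0.369 -0.137  0.029] [ 0.318 -0.183 -0.003] [ 0.417 -0.084  0.054]
bin_center 0.7 [364. 182.] 482 [ 0.281 -0.268  0.029] [ 0.248 -0.31  -0.001] [ 0.313 -0.205  0.055]
tray_center 0.68 [284. 277.] 688 [0.434 0.213 0.011] [ 0.381  0.18  -0.002] [0.484 0.265 0.039]
panel 0.97 [232. 202.] 4771 [ 0.668 -0.014  0.061] [ 0.565 -0.182  0.001] [0.807 0.199 0.2  ]
stone 0.58 [304. 227.] 464 [ 0.437 -0.006  0.025] [ 0.391 -0.06  -0.004] [0.488 0.017 0.035]
stop_nominal 0.73 [235. 204.] 4832 [ 0.668 -0.011  0.054] [ 0.566 -0.186  0.   ] [0.808 0.199 0.199]
```

```bash
python3 - <<'E'
import numpy as np,cv2
s=np.load("scene.npz")["im"];d=np.load("side.npz")["im"]
a=cv2.resize(s[130:330,130:380],None,fx=1.6*2,fy=3.2)[:, :800]
b=cv2.resize(d[110:310,150:450],None,fx=2.6,fy=2.6)
cv2.imwrite("pics/a.png",cv2.resize(a,(750,600))[...,::-1]); cv2.imwrite("pics/b.png",b[...,::-1])
E
```

```text
(no output)
```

View pics/a.png

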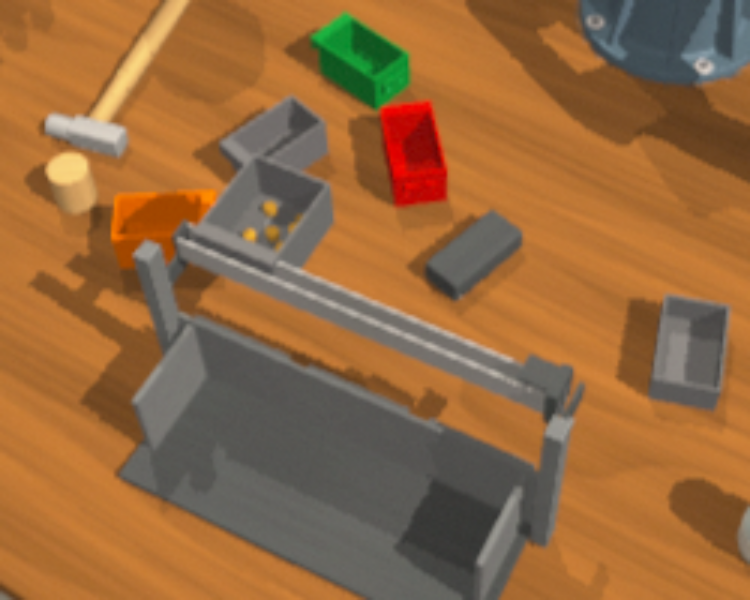

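View pics/b.png

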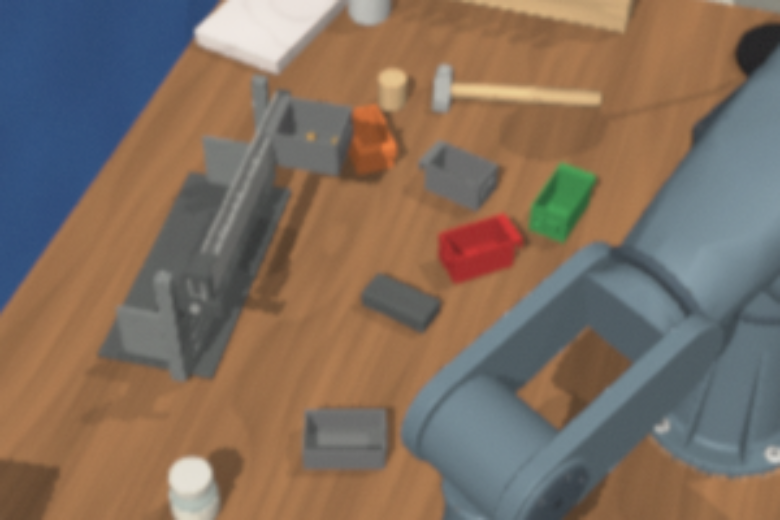

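```bash
python3 - <<'E'
import numpy as np,cv2
for n in ["scene","side"]:
    f=np.load(n+".npz");W=f["W"];im=f["im"].astype(int)
    g=(im.max(2)-im.min(2)<25)
    def sel(x0,x1,y0,y1,z0,z1): return g&(W[...,0]>x0)&(W[...,0]<x1)&(W[...,1]>y0)&(W[...,1]<y1)&(W[...,2]>z0)&(W[...,2]<z1)
    m=sel(.5,.85,-.25,.25,.183,.196); P=W[m]
    vx,vy,cx,cy=cv2.fitLine(P[:,:2].astype(np.float32),cv2.DIST_HUBER,0,.001,.001).ravel(); print(n,"rail",len(P),vx,vy,cx,cy, "yaw",np.arctan2(-vx*np.sign(vy),abs(vy)))
    for y in np.arange(-.2,.21,.04):
        q=P[(P[:,1]>y)&(P[:,1]<y+.04)]
        if len(q): print(round(y,2),len(q),np.percentile(q[:,0],[5,50,95]).round(4),np.percentile(q[:,1],[0,100]).round(3))
    for nm,z in [("post",(.192,.215)),("sheet",(.06,.105)),("keeper",(.198,.21))]:
        P=W[sel(.55,.85,-.25,.25,*z)]; 
        if len(P): print(nm,len(P),np.percentile(P,[1,50,99],axis=0).round(3).tolist())
    # bin
    P=W[sel(.33,.53,-.36,-.2,.012,.06)] ; P=P[P[:,2]>.012]
    T=P[P[:,2]>.044]; print("bin",len(P),len(T)); 
    if len(T): r=cv2.minAreaRect((T[:,:2]*1000).astype(np.float32)); print(r, np.percentile(T,[2,98],axis=0).round(3).tolist())
E
```

```text
scene rail 936 0.011484923 -0.999934 0.65716136 -0.087464914 yaw 0.011485176
-0.2 166 [0.5679 0.6508 0.7152] [-0.192 -0.16 ]
-0.16 151 [0.5636 0.6625 0.6764] [-0.16 -0.12]
-0.12 191 [0.5646 0.6529 0.6723] [-0.12 -0.08]
-0.08 61 [0.6501 0.6665 0.6704] [-0.08  -0.041]
-0.04 64 [0.6475 0.6632 0.6666] [-0.04  -0.002]
0.0 62 [0.6432 0.66   0.663 ] [0.    0.038]
0.04 75 [0.6395 0.6568 0.6607] [0.04  0.079]
0.08 67 [0.6363 0.6528 0.6564] [0.08 0.12]
0.12 52 [0.6348 0.6505 0.6531] [0.12  0.159]
0.16 47 [0.6334 0.6534 0.6841] [0.16  0.198]
post 570 [[0.564, -0.191, 0.192], [0.653, -0.094, 0.197], [0.716, 0.197, 0.206]]
sheet 1647 [[0.666, -0.186, 0.061], [0.687, -0.002, 0.087], [0.785, 0.197, 0.104]]
keeper 244 [[0.623, -0.192, 0.198], [0.649, 0.163, 0.202], [0.717, 0.197, 0.206]]
bin 396 129
((440.8970947265625, -268.9859619140625), (57.45581817626953, 103.36421966552734), 75.31635284423828) [[0.39, -0.303, 0.044], [0.489, -0.232, 0.054]]
side rail 466 0.007552866 -0.99997145 0.6461348 0.027648803 yaw 0.007552938
-0.2 91 [0.5727 0.6464 0.7068] [-0.198 -0.162]
-0.16 56 [0.5608 0.6544 0.6749] [-0.16  -0.121]
-0.12 108 [0.5684 0.6264 0.6699] [-0.12 -0.08]
-0.08 21 [0.646  0.6631 0.6673] [-0.076 -0.041]
-0.04 21 [0.6443 0.6596 0.6633] [-0.037 -0.004]
0.0 33 [0.6398 0.6434 0.661 ] [0.001 0.04 ]
0.04 30 [0.6357 0.6526 0.6567] [0.042 0.079]
0.08 35 [0.6326 0.6493 0.655 ] [0.08  0.119]
0.12 17 [0.6289 0.6323 0.6496] [0.12  0.152]
0.16 51 [0.6195 0.6435 0.6777] [0.163 0.2  ]
0.2 3 [0.6714 0.6767 0.6782] [0.2   0.203]
post 285 [[0.559, -0.189, 0.192], [0.646, 0.092, 0.197], [0.709, 0.2, 0.207]]
sheet 372 [[0.658, -0.164, 0.06], [0.722, 0.172, 0.08], [0.783, 0.201, 0.103]]
keeper 120 [[0.557, -0.188, 0.198], [0.641, 0.164, 0.201], [0.71, 0.2, 0.207]]
bin 394 108
((434.7735595703125, -263.719970703125), (60.991092681884766, 103.3252182006836), 74.8636703491211) [[0.385, -0.3, 0.044], [0.485, -0.228, 0.057]]
```

Candidates in the scene picture: grey bin with lip (222,175), tray (360,247), orange (184,201), red (268,182), green (250,150), and the panel's own bin (218,200). I choose the grey one at (222,175), world about (0.433,-0.265), yaw about -15°. I'll check it close up with the wrist camera on the way.

>>> apply_moves:
  moves:
    - {"jaw": 1, "offset": [-45, -30, 0], "rot": [0, 0, 0]}
    - {"jaw": 1, "offset": [-40, -40, 0], "rot": [0, 0, 0]}
    - {"jaw": 1, "offset": [-40, -45, 0], "rot": [0, 0, 0]}
    - {"jaw": 1, "offset": [-35, -50, 0], "rot": [0, 0, 0]}
    - {"jaw": 1, "offset": [-35, -50, 0], "rot": [0, 0, 0]}

```text
time_s: 1.23
eef_pos: [0.2975, 0.28, 0.2315]
eef_rot: [0.0, 0.157, 0.988, 0.0]
wrist_force: [1.4, 0.1, 0.5]
opening: 1.003
grasp_force: 0.0
```

>>> apply_moves:
  moves:
    - {"jaw": 1, "offset": [-35, -50, 0], "rot": [0, 0, 0]}
    - {"jaw": 1, "offset": [-35, -50, 0], "rot": [0, 0, 0]}
    - {"jaw": 1, "offset": [-35, -50, 0], "rot": [0, 0, 0]}
    - {"jaw": 1, "offset": [-35, -50, 0], "rot": [0, 0, 0]}
    - {"jaw": 1, "offset": [-35, -50, 0], "rot": [0, 0, 0]}

```text
time_s: 1.85
eef_pos: [0.3863, -0.0124, 0.2319]
eef_rot: [0.001, 0.157, 0.988, -0.0]
wrist_force: [1.7, 0.9, 0.1]
opening: 1.0
grasp_force: 0.0
```

>>> apply_moves:
  moves:
    - {"jaw": 1, "offset": [-35, -50, 0], "rot": [0, 0, 0]}
    - {"jaw": 1, "offset": [-35, -50, 0], "rot": [0, 0, 0]}
    - {"jaw": 1, "offset": [-30, -45, 0], "rot": [0, 0, 0]}
    - {"jaw": 1, "offset": [-20, -30, 0], "rot": [0, 0, 0]}
    - {"jaw": 1, "offset": [0, 0, 0], "rot": [0, 0, 0]}

```text
time_s: 2.48
eef_pos: [0.4457, -0.2163, 0.2312]
eef_rot: [-0.0, 0.159, 0.987, -0.0]
wrist_force: [-0.1, -0.0, -0.7]
opening: 1.002
grasp_force: 0.0
```

```bash
python3 - <<'E'
from h import *
T,o=pose(); print(T.round(4).tolist(),o["time_s"],np.round(o["q"],2),o["wrist_force"])
im,W,K,M=shot("wrist"); np.savez("w.npz",im=im,W=W); save("w1.png",im); print(M.round(3).tolist())
for r in ctrl.outline_of("wrist","bin_center")[:3]:
    m=r["region"]; P=W[m]; t=P[(P[:,2]>.043)&(P[:,2]<.06)]; print(r["score"],np.round(r["position"]),len(t),np.nanmedian(P,0))
    if len(t)>20: print(cv2.minAreaRect((t[:,:2]*1000).astype(np.float32)),np.percentile(t[:,2],[5,50,95]))
E
```

```text
[[-0.9496, 0.3136, -0.0001, 0.4457], [0.3136, 0.9496, -0.0002, -0.2163], [-0.0, -0.0002, -1.0, 0.2312], [0.0, 0.0, 0.0, 1.0]] 2.475 [-0.69  0.    1.8  -0.    1.34 -1.94] [-0.14201154 -0.01893189 -0.70691959]
[[0.314, 0.899, 0.306, 0.367], [0.95, -0.297, -0.101, -0.19], [0.0, 0.322, -0.947, 0.374], [0.0, 0.0, 0.0, 1.0]]
0.96 [251. 315.] 1579 [ 0.59437038 -0.3025478   0.03015743]
((584.7037963867188, -297.07373046875), (56.7665901184082, 102.43599700927734), 35.520076751708984) [0.04398105 0.04983434 0.05123063]
0.91 [228. 191.] 1754 [ 0.43744769 -0.27404291  0.01368571]
((436.9958801269531, -269.63079833984375), (56.49505615234375, 101.81295013427734), 75.91007232666016) [0.04464363 0.05008493 0.05138011]
0.84 [336.  77.] 2309 [ 0.36369864 -0.13346438  0.0045471 ]
((365.3370056152344, -138.14344787597656), (101.1688232421875, 56.06720733642578), 41.69380187988281) [0.04601684 0.05021148 0.05152456]
```

View pics/w1.png

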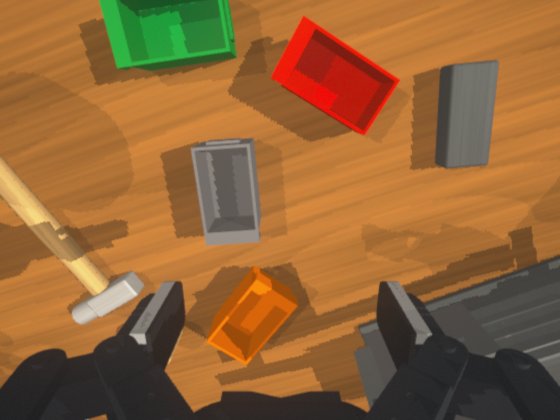

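```bash
python3 - <<'E'
import numpy as np,cv2
f=np.load("w.npz");c=f["im"][125:260,170:285]
cv2.imwrite("pics/c.png",cv2.resize(c,None,fx=4,fy=4,interpolation=cv2.INTER_CUBIC)[...,::-1])
W=f["W"]
for r in range(138,250,3): print(r,W[r,232].round(3))
E
```

```text
138 [ 0.387 -0.248  0.025]
141 [ 0.389 -0.247  0.036]
144 [ 0.391 -0.246  0.051]
147 [ 0.393 -0.247  0.05 ]
150 [ 0.4   -0.256  0.003]
153 [ 0.403 -0.258  0.002]
156 [ 0.406 -0.259  0.003]
159 [ 0.409 -0.26   0.004]
162 [ 0.412 -0.261  0.002]
165 [ 0.415 -0.262  0.003]
168 [ 0.419 -0.263  0.003]
171 [ 0.422 -0.265  0.003]
174 [ 0.425 -0.266  0.004]
177 [ 0.428 -0.267  0.005]
180 [ 0.431 -0.268  0.005]
183 [ 0.435 -0.27   0.002]
186 [ 0.438 -0.271  0.003]
189 [ 0.441 -0.272  0.003]
192 [ 0.444 -0.273  0.003]
195 [ 0.447 -0.274  0.004]
198 [ 0.451 -0.276  0.003]
201 [ 0.454 -0.277  0.004]
204 [ 0.458 -0.278  0.003]
207 [ 0.461 -0.28   0.003]
210 [ 0.464 -0.281  0.003]
213 [ 0.467 -0.282  0.004]
216 [ 0.471 -0.284  0.003]
219 [ 0.471 -0.282  0.014]
222 [ 0.471 -0.28   0.025]
225 [ 0.472 -0.279  0.035]
228 [ 0.473 -0.278  0.042]
231 [ 0.473 -0.278  0.049]
234 [ 0.476 -0.278  0.051]
237 [ 0.48  -0.28   0.049]
240 [ 0.483 -0.281  0.05 ]
243 [ 0.486 -0.282  0.05 ]
246 [ 0.508 -0.298  0.   ]
249 [ 0.511 -0.299  0.   ]
```

View pics/c.png

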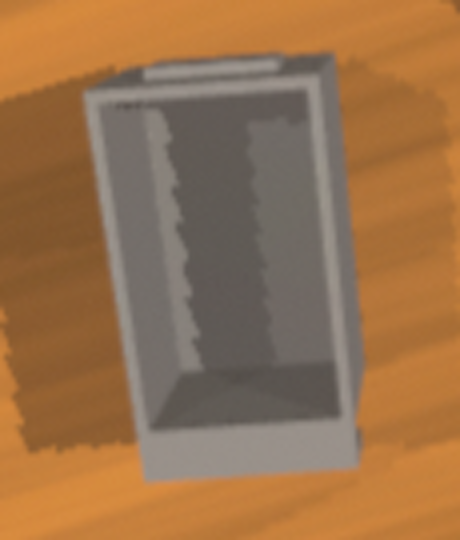

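The crop shows the grey bin with its 14 mm lip band at the lower (+x) end and the label tab on its front. It is the right bin, yaw -14°.

>>> apply_moves:
  moves:
    - {"jaw": 1, "offset": [-2, -30, 20], "rot": [0, 0, -2.2]}
    - {"jaw": 1, "offset": [-1, -24, 40], "rot": [0, 0, -2]}
    - {"jaw": 1, "offset": [0, 0, 50], "rot": [0, 0, 0]}
    - {"jaw": 1, "offset": [0, 0, 40], "rot": [0, 0, 0]}
    - {"jaw": 1, "offset": [0, 0, 0], "rot": [0, 0, 0]}

```text
time_s: 3.2
eef_pos: [0.4305, -0.2631, 0.0787]
eef_rot: [-0.003, 0.12, 0.993, 0.002]
wrist_force: [0.1, -0.1, 0.1]
opening: 1.002
grasp_force: 0.0
```

>>> apply_moves:
  moves:
    - {"jaw": 1, "offset": [-2, -5, 30], "rot": [0, 0, 0]}
    - {"jaw": 1, "offset": [0, 0, 25], "rot": [0, 0, 0]}
    - {"jaw": 1, "offset": [0, 0, 13], "rot": [0, 0, 0]}
    - {"jaw": 0.2, "offset": [0, 0, 0], "rot": [0, 0, 0]}
    - {"jaw": 0.2, "offset": [0, 0, 0], "rot": [0, 0, 0]}

```text
time_s: 3.82
eef_pos: [0.4344, -0.2723, 0.0151]
eef_rot: [0.001, 0.121, 0.993, -0.001]
wrist_force: [1.7, -0.4, -2.4]
opening: 0.644
grasp_force: 63.8
```

>>> apply_moves:
  moves:
    - {"jaw": 0, "offset": [0, 0, 0], "rot": [0, 0, 0]}
    - {"jaw": 0, "offset": [0, 0, 0], "rot": [0, 0, 0]}
    - {"jaw": 0, "offset": [0, 0, 0], "rot": [0, 0, 0]}
    - {"jaw": 0, "offset": [0, 0, 0], "rot": [0, 0, 0]}
    - {"jaw": 0, "offset": [0, 0, 0], "rot": [0, 0, 0]}

```text
time_s: 4.45
eef_pos: [0.4344, -0.2725, 0.0149]
eef_rot: [0.001, 0.121, 0.993, -0.001]
wrist_force: [-0.2, 1.0, 6.6]
opening: 0.649
grasp_force: 65.0
```

>>> apply_moves:
  moves:
    - {"jaw": 0, "offset": [0, 0, -35], "rot": [0, 0, 0]}
    - {"jaw": 0, "offset": [0, 0, -50], "rot": [0, 0, 0]}
    - {"jaw": 0, "offset": [0, 0, -55], "rot": [0, 0, 0]}
    - {"jaw": 0, "offset": [0, 0, -55], "rot": [0, 0, -6]}
    - {"jaw": 0, "offset": [0, 0, -10], "rot": [0, 0, -6]}

```text
time_s: 5.08
eef_pos: [0.435, -0.2735, 0.2236]
eef_rot: [0.003, 0.015, 1.0, -0.003]
wrist_force: [0.3, -0.2, -2.6]
opening: 0.644
grasp_force: 65.0
```

>>> apply_moves:
  moves:
    - {"jaw": 0, "offset": [0, 30, 0], "rot": [0, 0, -6.6]}
    - {"jaw": 0, "offset": [-5, 50, 0], "rot": [0, 0, 0]}
    - {"jaw": 0, "offset": [-10, 55, 0], "rot": [0, 0, 0]}
    - {"jaw": 0, "offset": [-20, 55, 0], "rot": [0, 0, 0]}
    - {"jaw": 0, "offset": [-25, 55, 0], "rot": [0, 0, 0]}

```text
time_s: 5.7
eef_pos: [0.4763, -0.021, 0.2188]
eef_rot: [0.0, -0.041, 0.999, -0.0]
wrist_force: [0.8, 0.4, -2.4]
opening: 0.647
grasp_force: 64.9
```

>>> apply_moves:
  moves:
    - {"jaw": 0, "offset": [-30, 50, 0], "rot": [0, 0, 0]}
    - {"jaw": 0, "offset": [-20, 40, 0], "rot": [0, 0, 0]}
    - {"jaw": 0, "offset": [-5, 15, 0], "rot": [0, 0, 0]}
    - {"jaw": 0, "offset": [0, 0, 0], "rot": [0, 0, 0]}
    - {"jaw": 0, "offset": [0, 0, 0], "rot": [0, 0, 0]}

```text
time_s: 6.32
eef_pos: [0.5222, 0.0854, 0.2182]
eef_rot: [-0.0, -0.041, 0.999, -0.0]
wrist_force: [-0.6, 0.1, -2.6]
opening: 0.648
grasp_force: 64.9
```

```bash
python3 - <<'E'
from h import *
T,o=pose(); print(T.round(4).tolist(),o["time_s"],np.round(o["wrist_force"],1),o["opening"])
for n in ["wrist","scene","side"]:
    im,W,K,M=shot(n); np.savez(n+"2.npz",im=im,W=W,K=K,M=M,T=T)
    save(n+"2.png",im)
    # tool-aligned coordinates of bin: bin x=-toolx, y=tooly
    if 1:
        D=(W-T[:3,3]); bx=-D@T[:3,0]; by=D@T[:3,1]; bz=D[...,2]
        m=(abs(by)<.026)&(bz>.029)&(bz<.041)&(bx>-.08)&(bx<.075)
        print(n,m.sum(),np.percentile(bx[m],[1,5,50,95,99]).round(4) if m.sum() else "",np.percentile(bz[m],[5,50,95]).round(4) if m.sum() else "")
E
```

```text
[[-0.9967, -0.081, -0.0005, 0.5222], [-0.081, 0.9967, -0.0006, 0.0854], [0.0006, -0.0006, -1.0, 0.2182], [0.0, 0.0, 0.0, 1.0]] 6.325 [-0.6  0.1 -2.6] 0.6477912782210562
wrist 4555 [-0.0485 -0.0483 -0.0425  0.0258  0.0337] [0.0297 0.0349 0.0362]
scene 163 [-0.0296  0.0037  0.0472  0.0548  0.0564] [0.031  0.0355 0.0388]
side 104 [-0.0483 -0.0475  0.0397  0.0521  0.0534] [0.0299 0.0345 0.0395]
```

View pics/wrist2.png

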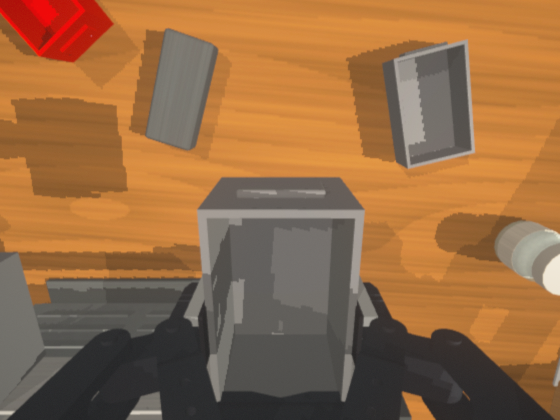

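>>> apply_moves:
  moves:
    - {"jaw": 0, "offset": [-10, 0, 25], "rot": [0, 0, 0]}
    - {"jaw": 0, "offset": [-18, 0, 25], "rot": [0, 0, 0]}
    - {"jaw": 0, "offset": [-15, 0, 3], "rot": [0, 0, 0]}
    - {"jaw": 0, "offset": [-5, 0, 0], "rot": [0, 0, 0]}
    - {"jaw": 0, "offset": [0, 0, 0], "rot": [0, 0, 0]}

```text
time_s: 7.1
eef_pos: [0.5713, 0.0903, 0.1665]
eef_rot: [0.001, -0.041, 0.999, -0.0]
wrist_force: [0.6, -0.9, -2.2]
opening: 0.644
grasp_force: 64.8
```

>>> apply_moves:
  moves:
    - {"jaw": 0, "offset": [0, 0, 0], "rot": [0, 0, 0]}
    - {"jaw": 0, "offset": [-1, 0, 0], "rot": [0, 0, 0]}
    - {"jaw": 0, "offset": [-1, 0, 0], "rot": [0, 0, 0]}
    - {"jaw": 0, "offset": [-1, 0, 0], "rot": [0, 0, 0]}
    - {"jaw": 0, "offset": [0, 0, 0], "rot": [0, 0, 0]}

```text
time_s: 7.72
eef_pos: [0.5735, 0.0908, 0.1653]
eef_rot: [0.0, -0.041, 0.999, 0.0]
wrist_force: [-0.6, 0.2, -2.0]
opening: 0.645
grasp_force: 64.8
```

>>> apply_moves:
  moves:
    - {"jaw": 0, "offset": [-1, 0, 0], "rot": [0, 0, 0]}
    - {"jaw": 0, "offset": [-1, 0, 0], "rot": [0, 0, 0]}
    - {"jaw": 0, "offset": [-1, 0, 0], "rot": [0, 0, 0]}
    - {"jaw": 0, "offset": [-0.5, 0, 0], "rot": [0, 0, 0]}
    - {"jaw": 0, "offset": [0, 0, 0], "rot": [0, 0, 0]}

```text
time_s: 8.35
eef_pos: [0.577, 0.091, 0.1653]
eef_rot: [-0.0, -0.041, 0.999, -0.0]
wrist_force: [-0.9, 0.4, -3.4]
opening: 0.647
grasp_force: 64.8
```

>>> apply_moves:
  moves:
    - {"jaw": 0, "offset": [-0.4, 0, 0], "rot": [0, 0, 0]}
    - {"jaw": 0, "offset": [-0.4, 0, 0], "rot": [0, 0, 0]}
    - {"jaw": 0, "offset": [-0.4, 0, 0], "rot": [0, 0, 0]}
    - {"jaw": 0, "offset": [-0.3, 0, 0], "rot": [0, 0, 0]}
    - {"jaw": 0, "offset": [0, 0, 0], "rot": [0, 0, 0]}

```text
time_s: 8.98
eef_pos: [0.5785, 0.0911, 0.1653]
eef_rot: [-0.0, -0.041, 0.999, -0.0]
wrist_force: [0.7, -0.4, -2.4]
opening: 0.645
grasp_force: 64.8
```

>>> apply_moves:
  moves:
    - {"jaw": 0, "offset": [-0.4, 0, 0], "rot": [0, 0, 0]}
    - {"jaw": 0, "offset": [-0.4, 0, 0], "rot": [0, 0, 0]}
    - {"jaw": 0, "offset": [-0.4, 0, 0], "rot": [0, 0, 0]}
    - {"jaw": 0, "offset": [-0.3, 0, 0], "rot": [0, 0, 0]}
    - {"jaw": 0, "offset": [0, 0, 0], "rot": [0, 0, 0]}

```text
time_s: 9.6
eef_pos: [0.58, 0.0913, 0.1653]
eef_rot: [-0.0, -0.041, 0.999, -0.0]
wrist_force: [0.6, 0.5, -2.0]
opening: 0.649
grasp_force: 64.8
```

>>> apply_moves:
  moves:
    - {"jaw": 0, "offset": [-0.3, 0, 0], "rot": [0, 0, 0]}
    - {"jaw": 0, "offset": [-0.3, 0, 0], "rot": [0, 0, 0]}
    - {"jaw": 0, "offset": [-0.2, 0, 0], "rot": [0, 0, 0]}
    - {"jaw": 0, "offset": [-0.2, 0, 0], "rot": [0, 0, 0]}
    - {"jaw": 0, "offset": [0, 0, 0], "rot": [0, 0, 0]}

```text
time_s: 10.22
eef_pos: [0.5809, 0.0914, 0.1653]
eef_rot: [-0.0, -0.041, 0.999, -0.0]
wrist_force: [0.0, -0.5, -3.1]
opening: 0.648
grasp_force: 64.8
```

>>> apply_moves:
  moves:
    - {"jaw": 0, "offset": [-0.3, 0, 0], "rot": [0, 0, 0]}
    - {"jaw": 0, "offset": [-0.3, 0, 0], "rot": [0, 0, 0]}
    - {"jaw": 0, "offset": [-0.2, 0, 0], "rot": [0, 0, 0]}
    - {"jaw": 0, "offset": [-0.2, 0, 0], "rot": [0, 0, 0]}
    - {"jaw": 0, "offset": [0, 0, 0], "rot": [0, 0, 0]}

```text
time_s: 10.85
eef_pos: [0.581, 0.0914, 0.1651]
eef_rot: [-0.001, -0.041, 0.999, -0.0]
wrist_force: [-5.8, -1.2, 0.9]
opening: 0.646
grasp_force: 65.2
```

>>> apply_moves:
  moves:
    - {"jaw": 0, "offset": [-0.3, 0, 0], "rot": [0, 0, 0]}
    - {"jaw": 0, "offset": [-0.3, 0, 0], "rot": [0, 0, 0]}
    - {"jaw": 0, "offset": [-0.2, 0, 0], "rot": [0, 0, 0]}
    - {"jaw": 0, "offset": [-0.2, 0, 0], "rot": [0, 0, 0]}
    - {"jaw": 0, "offset": [0, 0, 0], "rot": [0, 0, 0]}

```text
time_s: 11.48
eef_pos: [0.581, 0.0914, 0.1649]
eef_rot: [-0.002, -0.041, 0.999, -0.0]
wrist_force: [-9.3, -1.6, 1.6]
opening: 0.648
grasp_force: 65.5
```

>>> apply_moves:
  moves:
    - {"jaw": 0, "offset": [-0.3, 0, 0], "rot": [0, 0, 0]}
    - {"jaw": 0, "offset": [-0.3, 0, 0], "rot": [0, 0, 0]}
    - {"jaw": 0, "offset": [-0.2, 0, 0], "rot": [0, 0, 0]}
    - {"jaw": 0, "offset": [-0.2, 0, 0], "rot": [0, 0, 0]}
    - {"jaw": 0, "offset": [0, 0, 0], "rot": [0, 0, 0]}

```text
time_s: 12.1
eef_pos: [0.581, 0.0914, 0.1648]
eef_rot: [-0.003, -0.041, 0.999, -0.0]
wrist_force: [-13.9, -1.9, 4.4]
opening: 0.646
grasp_force: 65.8
```

>>> apply_moves:
  moves:
    - {"jaw": 0, "offset": [5, 0, 0], "rot": [0, 0, 0]}
    - {"jaw": 0, "offset": [2, 0, -5], "rot": [0, 0, 0]}
    - {"jaw": 0, "offset": [0, 0, -14], "rot": [0, 0, 0]}
    - {"jaw": 0, "offset": [0, 0, 0], "rot": [0, 0, 0]}
    - {"jaw": 0, "offset": [0, 0, 0], "rot": [0, 0, 0]}

```text
time_s: 12.72
eef_pos: [0.5773, 0.091, 0.1847]
eef_rot: [0.0, -0.041, 0.999, -0.0]
wrist_force: [-0.7, -0.5, -2.6]
opening: 0.645
grasp_force: 64.9
```

>>> apply_moves:
  moves:
    - {"jaw": 0, "offset": [-6, 0, 0], "rot": [0, 0, 0]}
    - {"jaw": 0, "offset": [-6.7, 0, 0], "rot": [0, 0, 0]}
    - {"jaw": 0, "offset": [0, 0, 0], "rot": [0, 0, 0]}
    - {"jaw": 0, "offset": [0, 0, 0], "rot": [0, 0, 0]}
    - {"jaw": 0, "offset": [0, 0, 3], "rot": [0, 0, 0]}

```text
time_s: 13.35
eef_pos: [0.5897, 0.0921, 0.1813]
eef_rot: [0.0, -0.041, 0.999, -0.0]
wrist_force: [0.1, 0.8, -1.8]
opening: 0.641
grasp_force: 64.9
```

>>> apply_moves:
  moves:
    - {"jaw": 0, "offset": [0, 0, 2], "rot": [0, 0, 0]}
    - {"jaw": 0, "offset": [0, 0, 2], "rot": [0, 0, 0]}
    - {"jaw": 0, "offset": [0, 0, 2], "rot": [0, 0, 0]}
    - {"jaw": 0, "offset": [0, 0, 1], "rot": [0, 0, 0]}
    - {"jaw": 0, "offset": [0, 0, 0], "rot": [0, 0, 0]}

```text
time_s: 13.98
eef_pos: [0.5896, 0.0921, 0.1742]
eef_rot: [-0.0, -0.041, 0.999, 0.0]
wrist_force: [0.4, 0.4, -3.2]
opening: 0.647
grasp_force: 64.9
```

>>> apply_moves:
  moves:
    - {"jaw": 0, "offset": [-0.3, 0, 1.5], "rot": [0, 0, 0]}
    - {"jaw": 0, "offset": [0, 0, 1.5], "rot": [0, 0, 0]}
    - {"jaw": 0, "offset": [0, 0, 1], "rot": [0, 0, 0]}
    - {"jaw": 0, "offset": [0, 0, 1], "rot": [0, 0, 0]}
    - {"jaw": 0, "offset": [0, 0, 0], "rot": [0, 0, 0]}

```text
time_s: 14.6
eef_pos: [0.5898, 0.0921, 0.1692]
eef_rot: [-0.0, -0.041, 0.999, -0.0]
wrist_force: [0.1, -0.2, -1.9]
opening: 0.645
grasp_force: 64.9
```

>>> apply_moves:
  moves:
    - {"jaw": 0, "offset": [0, 0, 2], "rot": [0, 0, 0]}
    - {"jaw": 0, "offset": [0, 0, 2], "rot": [0, 0, 0]}
    - {"jaw": 0, "offset": [0, 0, 1], "rot": [0, 0, 0]}
    - {"jaw": 0, "offset": [0, 0, 1], "rot": [0, 0, 0]}
    - {"jaw": 0, "offset": [0, 0, 0], "rot": [0, 0, 0]}

```text
time_s: 15.22
eef_pos: [0.5898, 0.0921, 0.1632]
eef_rot: [-0.0, -0.041, 0.999, 0.0]
wrist_force: [-0.5, 0.2, -2.4]
opening: 0.649
grasp_force: 64.9
```

>>> apply_moves:
  moves:
    - {"jaw": 0, "offset": [0, 0, 1], "rot": [0, 0, 0]}
    - {"jaw": 0, "offset": [0, 0, 1], "rot": [0, 0, 0]}
    - {"jaw": 0, "offset": [0, 0, 0.5], "rot": [0, 0, 0]}
    - {"jaw": 0, "offset": [0, 0, 0.5], "rot": [0, 0, 0]}
    - {"jaw": 0, "offset": [0, 0, 0], "rot": [0, 0, 0]}

```text
time_s: 15.85
eef_pos: [0.5899, 0.0921, 0.1602]
eef_rot: [-0.0, -0.041, 0.999, -0.0]
wrist_force: [-0.3, 0.2, -2.3]
opening: 0.643
grasp_force: 64.9
```

>>> apply_moves:
  moves:
    - {"jaw": 0, "offset": [0, 0, 0.4], "rot": [0, 0, 0]}
    - {"jaw": 0, "offset": [0, 0, 0.3], "rot": [0, 0, 0]}
    - {"jaw": 0, "offset": [0, 0, 0.3], "rot": [0, 0, 0]}
    - {"jaw": 0, "offset": [0, 0, 0], "rot": [0, 0, 0]}
    - {"jaw": 0, "offset": [0, 0, 0], "rot": [0, 0, 0]}

```text
time_s: 16.48
eef_pos: [0.5899, 0.0921, 0.1593]
eef_rot: [0.0, -0.041, 0.999, -0.0]
wrist_force: [-0.0, 1.0, -2.0]
opening: 0.649
grasp_force: 64.9
```

>>> apply_moves:
  moves:
    - {"jaw": 0, "offset": [0, 0, 0.4], "rot": [0, 0, 0]}
    - {"jaw": 0, "offset": [0, 0, 0.3], "rot": [0, 0, 0]}
    - {"jaw": 0, "offset": [0, 0, 0.3], "rot": [0, 0, 0]}
    - {"jaw": 0, "offset": [0, 0, 0], "rot": [0, 0, 0]}
    - {"jaw": 0, "offset": [0, 0, 0], "rot": [0, 0, 0]}

```text
time_s: 17.1
eef_pos: [0.59, 0.0921, 0.1588]
eef_rot: [0.0, -0.041, 0.999, -0.0]
wrist_force: [-3.6, -0.2, 4.9]
opening: 0.644
grasp_force: 65.5
```

>>> apply_moves:
  moves:
    - {"jaw": 0, "offset": [0, 0, 0.4], "rot": [0, 0, 0]}
    - {"jaw": 0, "offset": [0, 0, 0.3], "rot": [0, 0, 0]}
    - {"jaw": 0, "offset": [0, 0, 0.3], "rot": [0, 0, 0]}
    - {"jaw": 0, "offset": [0, 0, 0], "rot": [0, 0, 0]}
    - {"jaw": 0, "offset": [0, 0, 0], "rot": [0, 0, 0]}

```text
time_s: 17.73
eef_pos: [0.5901, 0.0921, 0.1586]
eef_rot: [0.0, -0.041, 0.999, -0.0]
wrist_force: [-7.9, -0.2, 10.9]
opening: 0.646
grasp_force: 66.3
```

>>> apply_moves:
  moves:
    - {"jaw": 0, "offset": [0, 0, -1], "rot": [0, 0, 0]}
    - {"jaw": 0, "offset": [0, 0, -0.5], "rot": [0, 0, 0]}
    - {"jaw": 0, "offset": [0, 4, 0], "rot": [0, 0, 0]}
    - {"jaw": 0, "offset": [0, 4, 0], "rot": [0, 0, 0]}
    - {"jaw": 0, "offset": [0, 0, 0], "rot": [0, 0, 0]}

```text
time_s: 18.35
eef_pos: [0.5897, 0.1005, 0.1589]
eef_rot: [0.001, -0.041, 0.999, 0.0]
wrist_force: [1.2, -1.2, 2.1]
opening: 0.646
grasp_force: 65.4
```

```bash
python3 - <<'E'
from h import *
T,o=pose(); print(o["time_s"],T[:3,3].round(4),np.round(o["wrist_force"],1))
ims=[]
for n in ["scene","side"]:
    im,W,K,M=shot(n)
    D=W-T[:3,3]; bx=-D@T[:3,0]; by=D@T[:3,1]; z=W[...,2]
    m=(bx>.035)&(bx<.075)&(by>-.04)&(by<.12)&(z>.184)
    for a in np.arange(-.04,.12,.005):
        k=m&(by>=a)&(by<a+.005)
        if k.sum(): print(n,round(a,3),k.sum(),np.percentile(z[k],[10,50,90]).round(4),np.percentile(bx[k],[5,95]).round(3))
    ys,xs=np.where(m); c=im[max(0,ys.min()-40):ys.max()+40,max(0,xs.min()-60):xs.max()+40]
    ims.append(cv2.resize(c,(400,400*c.shape[0]//c.shape[1]),interpolation=cv2.INTER_CUBIC))
h=max(i.shape[0] for i in ims)
save("slide.png",np.hstack([np.pad(i,((0,h-i.shape[0]),(0,0),(0,0))) for i in ims]))
E
```

```text
18.35 [0.5897 0.1005 0.1589] [ 1.2 -1.2  2.1]
scene -0.04 40 [0.1892 0.4766 0.4928] [0.037 0.066]
scene -0.035 41 [0.1897 0.4794 0.4936] [0.036 0.065]
scene -0.03 55 [0.1918 0.4754 0.4985] [0.036 0.058]
scene -0.025 60 [0.1901 0.4677 0.4953] [0.035 0.065]
scene -0.02 100 [0.1938 0.422  0.4953] [0.035 0.064]
scene -0.015 133 [0.1952 0.4015 0.4922] [0.036 0.054]
scene -0.01 147 [0.1952 0.3949 0.4926] [0.037 0.055]
scene -0.005 152 [0.195  0.397  0.4953] [0.037 0.054]
scene -0.0 163 [0.2175 0.3968 0.4916] [0.037 0.053]
scene 0.005 161 [0.1973 0.3938 0.4952] [0.036 0.053]
scene 0.01 156 [0.1958 0.3966 0.4943] [0.035 0.054]
scene 0.015 111 [0.1935 0.4195 0.4992] [0.035 0.059]
scene 0.02 90 [0.1937 0.4712 0.5029] [0.036 0.054]
scene 0.025 77 [0.19   0.481  0.5054] [0.036 0.065]
scene 0.03 69 [0.1921 0.4828 0.5045] [0.037 0.064]
scene 0.035 70 [0.2006 0.4768 0.5063] [0.036 0.064]
scene 0.04 87 [0.2025 0.4836 0.5106] [0.038 0.064]
scene 0.045 89 [0.2018 0.4884 0.5117] [0.038 0.064]
scene 0.05 119 [0.2022 0.4842 0.5108] [0.038 0.064]
scene 0.055 108 [0.2024 0.4776 0.5027] [0.036 0.064]
scene 
[... 651 characters left out ...]
ide 0.01 10 [0.1863 0.1921 0.2155] [0.039 0.061]
side 0.015 8 [0.1906 0.1938 0.29  ] [0.037 0.058]
side 0.02 6 [0.1928 0.194  0.1957] [0.04  0.058]
side 0.025 6 [0.187  0.1927 0.1966] [0.036 0.059]
side 0.03 9 [0.1885 0.1971 0.1988] [0.037 0.056]
side 0.035 9 [0.1986 0.201  0.4173] [0.036 0.064]
side 0.04 10 [0.1919 0.2007 0.2028] [0.043 0.061]
side 0.045 15 [0.1983 0.2026 0.5071] [0.038 0.061]
side 0.05 19 [0.2014 0.4778 0.5065] [0.04  0.059]
side 0.055 56 [0.204  0.4722 0.501 ] [0.036 0.06 ]
side 0.06 22 [0.2002 0.4631 0.4902] [0.036 0.061]
side 0.065 19 [0.1894 0.202  0.2045] [0.036 0.067]
side 0.07 34 [0.1859 0.1941 0.2014] [0.037 0.066]
side 0.075 10 [0.1895 0.198  0.2076] [0.039 0.066]
```

View pics/slide.png

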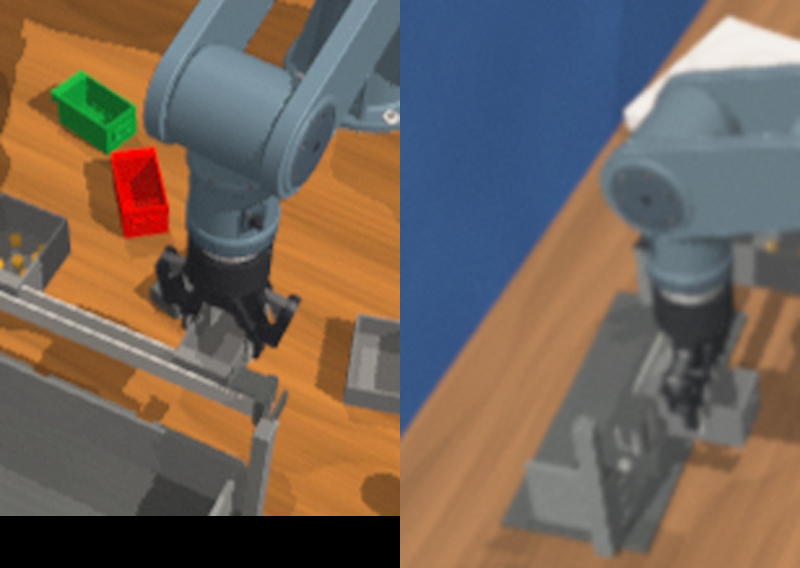

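The bin is seated, with its lip over the rail (left half at about 205,345). The keeper begins just beyond it (about 245,375), and some 34 mm remain to the stop.

>>> apply_moves:
  moves:
    - {"jaw": 0, "offset": [0, 4, -0.3], "rot": [0, 0, 0]}
    - {"jaw": 0, "offset": [0, 4, 0], "rot": [0, 0, 0]}
    - {"jaw": 0, "offset": [0, 4, 0], "rot": [0, 0, 0]}
    - {"jaw": 0, "offset": [0, 2, 0], "rot": [0, 0, 0]}
    - {"jaw": 0, "offset": [0, 0, 0], "rot": [0, 0, 0]}

```text
time_s: 19.08
eef_pos: [0.5879, 0.1145, 0.159]
eef_rot: [-0.0, -0.041, 0.999, 0.0]
wrist_force: [-0.5, 1.1, 0.6]
opening: 0.643
grasp_force: 65.3
```

>>> apply_moves:
  moves:
    - {"jaw": 0, "offset": [0, 3, 0], "rot": [0, 0, 0]}
    - {"jaw": 0, "offset": [0, 3, 0], "rot": [0, 0, 0]}
    - {"jaw": 0, "offset": [0, 3, 0], "rot": [0, 0, 0]}
    - {"jaw": 0, "offset": [0, 2, 0], "rot": [0, 0, 0]}
    - {"jaw": 0, "offset": [0, 0, 0], "rot": [0, 0, 0]}

```text
time_s: 19.7
eef_pos: [0.5871, 0.1255, 0.159]
eef_rot: [-0.0, -0.041, 0.999, 0.0]
wrist_force: [-0.6, 0.3, 0.1]
opening: 0.645
grasp_force: 65.2
```

>>> apply_moves:
  moves:
    - {"jaw": 0, "offset": [0, 1, 0], "rot": [0, 0, 0]}
    - {"jaw": 0, "offset": [0, 1, 0], "rot": [0, 0, 0]}
    - {"jaw": 0, "offset": [0, 1, 0], "rot": [0, 0, 0]}
    - {"jaw": 0, "offset": [0, 0.5, 0], "rot": [0, 0, 0]}
    - {"jaw": 0, "offset": [0, 0, 0], "rot": [0, 0, 0]}

```text
time_s: 20.32
eef_pos: [0.5868, 0.1286, 0.159]
eef_rot: [-0.0, -0.041, 0.999, 0.0]
wrist_force: [0.5, -1.3, -0.7]
opening: 0.647
grasp_force: 65.2
```

>>> apply_moves:
  moves:
    - {"jaw": 0, "offset": [0, 0.5, 0], "rot": [0, 0, 0]}
    - {"jaw": 0, "offset": [0, 0.5, 0], "rot": [0, 0, 0]}
    - {"jaw": 0, "offset": [0, 0.5, 0], "rot": [0, 0, 0]}
    - {"jaw": 0, "offset": [0, 0.5, 0], "rot": [0, 0, 0]}
    - {"jaw": 0, "offset": [0, 0, 0], "rot": [0, 0, 0]}

```text
time_s: 20.95
eef_pos: [0.5867, 0.1306, 0.159]
eef_rot: [-0.0, -0.041, 0.999, 0.0]
wrist_force: [-0.1, -0.8, -1.9]
opening: 0.644
grasp_force: 65.2
```

>>> apply_moves:
  moves:
    - {"jaw": 0, "offset": [0, 0.5, 0], "rot": [0, 0, 0]}
    - {"jaw": 0, "offset": [0, 0.5, 0], "rot": [0, 0, 0]}
    - {"jaw": 0, "offset": [0, 0.4, 0], "rot": [0, 0, 0]}
    - {"jaw": 0, "offset": [0, 0.3, 0], "rot": [0, 0, 0]}
    - {"jaw": 0, "offset": [0, 0, 0], "rot": [0, 0, 0]}

```text
time_s: 21.58
eef_pos: [0.5866, 0.1323, 0.1591]
eef_rot: [-0.0, -0.041, 0.999, 0.0]
wrist_force: [0.2, 0.1, -1.8]
opening: 0.644
grasp_force: 65.2
```

>>> apply_moves:
  moves:
    - {"jaw": 0, "offset": [0, 0.4, 0], "rot": [0, 0, 0]}
    - {"jaw": 0, "offset": [0, 0.4, 0], "rot": [0, 0, 0]}
    - {"jaw": 0, "offset": [0, 0.4, 0], "rot": [0, 0, 0]}
    - {"jaw": 0, "offset": [0, 0.3, 0], "rot": [0, 0, 0]}
    - {"jaw": 0, "offset": [0, 0, 0], "rot": [0, 0, 0]}

```text
time_s: 22.2
eef_pos: [0.5865, 0.1337, 0.159]
eef_rot: [-0.0, -0.041, 0.999, 0.0]
wrist_force: [0.8, 0.2, -1.2]
opening: 0.647
grasp_force: 65.1
```

>>> apply_moves:
  moves:
    - {"jaw": 0, "offset": [0, 0.3, 0], "rot": [0, 0, 0]}
    - {"jaw": 0, "offset": [0, 0.3, 0], "rot": [0, 0, 0]}
    - {"jaw": 0, "offset": [0, 0.3, 0], "rot": [0, 0, 0]}
    - {"jaw": 0, "offset": [0, 0.2, 0], "rot": [0, 0, 0]}
    - {"jaw": 0, "offset": [0, 0, 0], "rot": [0, 0, 0]}

```text
time_s: 22.82
eef_pos: [0.5864, 0.1341, 0.159]
eef_rot: [-0.0, -0.041, 0.999, -0.0]
wrist_force: [-1.5, -5.3, -0.9]
opening: 0.646
grasp_force: 64.9
```

>>> apply_moves:
  moves:
    - {"jaw": 0, "offset": [0, -0.6, 0], "rot": [0, 0, 0]}
    - {"jaw": 0, "offset": [0, 0, 0], "rot": [0, 0, 0]}
    - {"jaw": 0.75, "offset": [0, 0, 0], "rot": [0, 0, 0]}
    - {"jaw": 0.85, "offset": [0, 0, 0], "rot": [0, 0, 0]}
    - {"jaw": 0.9, "offset": [0, 0, 0], "rot": [0, 0, 0]}

```text
time_s: 23.45
eef_pos: [0.5866, 0.1345, 0.1594]
eef_rot: [0.0, -0.041, 0.999, 0.0]
wrist_force: [0.6, -0.4, -0.7]
opening: 0.899
grasp_force: 0.0
```

>>> apply_moves:
  moves:
    - {"jaw": 0.9, "offset": [0, 0, 0], "rot": [0, 0, 0]}
    - {"jaw": 0.9, "offset": [0, 0, -8], "rot": [0, 0, 0]}
    - {"jaw": 0.9, "offset": [0, 0, -20], "rot": [0, 0, 0]}
    - {"jaw": 0.9, "offset": [0, 0, -30], "rot": [0, 0, 0]}
    - {"jaw": 0.9, "offset": [0, 0, -40], "rot": [0, 0, 0]}

```text
time_s: 24.08
eef_pos: [0.5862, 0.1341, 0.2589]
eef_rot: [-0.0, -0.041, 0.999, 0.0]
wrist_force: [0.2, 0.0, -0.3]
opening: 0.901
grasp_force: 0.0
```

>>> apply_moves:
  moves:
    - {"jaw": 0.9, "offset": [40, 0, -10], "rot": [0, 0, 0]}
    - {"jaw": 0.9, "offset": [50, 0, 0], "rot": [0, 0, 0]}
    - {"jaw": 0.9, "offset": [40, 0, 0], "rot": [0, 0, 0]}
    - {"jaw": 0.9, "offset": [0, 0, 0], "rot": [0, 0, 0]}
    - {"jaw": 0.9, "offset": [0, 0, 0], "rot": [0, 0, 0]}

```text
time_s: 24.7
eef_pos: [0.458, 0.1235, 0.2687]
eef_rot: [0.002, -0.041, 0.999, -0.0]
wrist_force: [0.0, -0.0, -0.2]
opening: 0.898
grasp_force: 0.0
```

```bash
python3 - <<'E'
from h import *
ims=[]
t=np.array([.5864,.1341,.159]); a=.0813; bxv=np.array([np.cos(a),np.sin(a),0]); byv=np.array([-np.sin(a),np.cos(a),0])
for n in ["wrist","scene"]:
    im,W,K,M=shot(n); D=W-t; bx=D@bxv; by=D@byv; z=W[...,2]
    for nm,b0,b1 in [("front",-.049,-.044),("side",-.03,.02),("lip",.046,.056)]:
        m=(bx>b0)&(bx<b1)&(abs(by)<.035)&(z>.17)&(z<.21)
        if m.sum(): print(n,nm,m.sum(),np.percentile(z[m],[5,50,90]).round(4),np.percentile(by[m],[2,98]).round(4))
    m=(abs(bx)<.08)&(abs(by)<.06)&(z>.15)&(z<.22); ys,xs=np.where(m); 
    c=im[max(0,ys.min()-20):ys.max()+20,max(0,xs.min()-20):xs.max()+20]
    ims.append(cv2.resize(c,(400,400*c.shape[0]//c.shape[1]),interpolation=cv2.INTER_CUBIC))
h=max(i.shape[0] for i in ims)
save("end.png",np.hstack([np.pad(i,((0,h-i.shape[0]),(0,0),(0,0))) for i in ims]))
E
```

```text
wrist front 267 [0.1709 0.1854 0.1864] [-0.028   0.0269]
wrist side 613 [0.1732 0.1886 0.1914] [-0.0279  0.0277]
scene front 86 [0.1714 0.1819 0.1879] [-0.0255  0.027 ]
scene side 96 [0.1715 0.188  0.1924] [-0.0282  0.0277]
scene lip 127 [0.1783 0.196  0.2044] [-0.034   0.0328]
```

View pics/end.png

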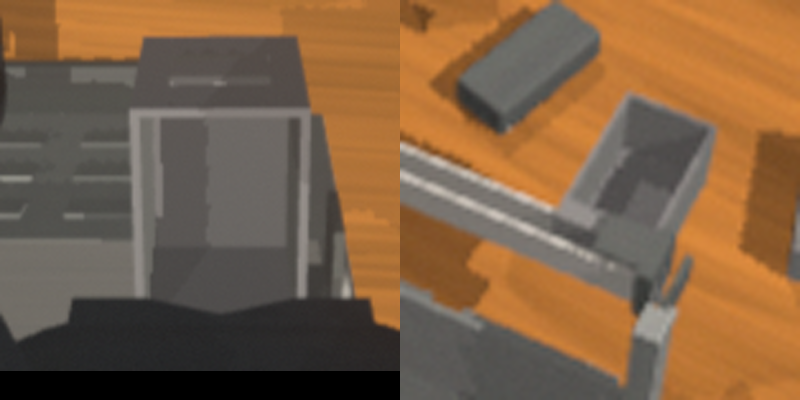

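The bin hangs under the keeper and against the stop (right half, about 640,215). Its front droops about 0.09 rad, as expected, and it has not moved sideways since release.

```bash
python3 -c "
from bench import ctrl
print(ctrl.hand_in())"
```

```text
the job is handed in; nothing more can be done
None
```

The grey bin now hangs by its lip on the rail, under the keeper and against the end stop; it is released and the job was handed in at about 25 s, with no verdict returned.

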